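# Close up the bead organizer with light touches

## Robot

A 7-joint arm with a two-finger parallel gripper is mounted at the origin on the work surface. World frame = base frame: x ahead of the robot, y to its left, z up, the work surface at z = 0. Lengths are in m, angles in rad, forces in N, time in s.
With the tool pointing down it reaches from about 0.4 to 0.85 m from the base axis. Payload 4.4 kg.
Tool frame: the origin (TCP) lies at the very end of the fingers, on their centre line; the grasp point (between the pads) lies 19 mm behind it; x points along the fingers, y is the direction in which the jaws open and shut, and the axes are right-handed (so a half turn about x gives the same grasp; the last joint's range is limited). The gripper opens to 94 mm and grips with 3 to 60 N. Pads are 16 mm wide; open, the fingers measure 119 mm over their backs; the gripper's body (75 mm by 177 mm) begins 78 mm behind the grasp point.
Start: joints at [-1.311, 0.628, 0.038, 1.517, -0.027, 0.996, -0.02], TCP at [0.208, 0.616, 0.205] pointing down, gripper open.
Joint ranges: [-3.06, 3.06], [-0.37, 2.12], [-1.25, 1.32], [0.18, 2.47], [-1.1, 4.24], [0.23, 1.98], [-2.94, 2.94]. Speed limits (rad/s): [2.57, 2.57, 3.14, 3.14, 3.14, 3.14, 3.14].

## Interface

Orientations are given as a rotation vector (axis times angle).
In Python, from cell import telemetry, imaging, order, models gives the robot as it stands.
- The arm moves only by the shell command python3 -m pendant 'ROWS' [FORCE]. ROWS is text: rows parted by semicolons, each of 5 numbers parted by spaces: the gripper command: -1 is shut, 1 is fully open, values between are in proportion, then the shift along the tool's x, y, z in cm, then the turn about the tool's x in degrees. A call has exactly 5 rows; each row is the pose to reach, as a shift and turn from the pose measured when the call began, along the tool's axes at that moment; what a row does not reach only later rows make up. A row lasts 1/10 s, in which the tool goes at most 50 mm and 8.59 degrees, less where a joint would pass 70% of its speed; a pose out of reach is approached as far as the arm can. A call with a gripper value outside its range is refused whole. The fingers move at their own pace and stop on an object; FORCE is the grip in N (left out, the last holds). Time passes only in rows, so rows that repeat a pose let the fingers close, or fill a call up. It gives the time, the measured TCP pose, the force and the opening at its end, in the units of the state.
- telemetry.observe(): the state, without advancing time (a new reading comes with each control period).
- imaging.camera(name): name is "scene" or "top" or "wrist"; returns (picture, depth): 480x640x3 uint8, red, green, blue; 480x640 float32, m along the optical axis (not along the pixel's ray), 0 where there is no reading.
- imaging.get_calibration(name): a dict with "intrinsics" (3x3 intrinsics, pixels), "R" (3x3) and "t" (3): a world point X has camera coordinates R X + t. Camera axes: x right, y down, z forward; pixel columns grow to the right and rows downward; lengths in m; the calibration is good to about 2 mm. A picture is of the moment at which its call begins: read the wrist's pose just before it. get_calibration takes no time and is no camera call; for the wrist camera it gives the pose at the moment of the call.
- order.sign_off(): hands the job in, once; it reports no verdict.
Trained networks look in the newest picture that a camera, given by its name, has taken for a name from the list of things; names that differ only in an ending like _2 or _b are one class to them, and where a whole thing is asked for, a point or a joint stands for the part that bears it (a point fixed in the world has none). Each returns a list of dicts, best first, with "conf" (0 to 1); they miss things now and then, are a little off and sometimes report something else, mostly with a low value. They report only what shows in the picture. A call takes as long as a camera call. They do not tell look-alikes from the thing itself.
- models.spot_in(camera, name): "box" ([left, top, right, bottom] in pixels, round what is visible of it).
- models.trace(camera, name): "pixels" (480x640 bool, what is visible of it) and "box" ([left, top, right, bottom] in pixels, round what is visible of it).
- models.mark_of(camera, name): "uv" ([column, row] in pixels: a listed point, or the origin of a listed thing).
The state is a dict: "time_s": time; "qpos": joint angles; "dq": joint speeds; "tau": joint torques, N m; "tcp_pos": TCP position; "eef_rot": TCP orientation; "wrist_force": force on the tool from outside, world axes, zero at the start; "wrist_torque": the same for the moment, N m; "gripper_width": finger opening in m.
Only numpy, scipy, OpenCV 4.12 (cv2) and the standard library are available. Lean on these libraries where they do the work, as an engineer would, in place of code of your own. Each camera call takes 0.05 s, during which the arm holds its last target.

## Task

Close up the green bead organizer where it stands, using only light touches of the shut fingers, from the inside out: tap the yellow bin cap shut, then tap down the blue one, whose lip laps over it, then tip the lid over until it lies flat shut, and last push the white catch at the front all the way in. Do not grip or lift anything, do not shove the organizer about, and leave the mug, jar, hoop and crochet hook as they are.

Things in the scene. Friction and masses are not known exactly. Their poses are not given: they have to be found in the camera images.
- organizer: Loose green tray full of beads, 120 (x) x 210 (y) x 36 mm high, about 0.9 kg: a sideways push of some 4 N begins to slide it. Origin: centre of its underside; z up; -x is its front (faces the robot within 25 degrees), +y its left. Front half: two bins with flip caps, yellow left, blue right (walls 1 mm higher than shut caps). Back half: four open bins. Lid hinged along the back (+x) rim.
- yellow_cap (a joint): Yellow cap of the left front bin: 0 flat shut, grows as its front edge rises; starts 0.4 to 0.85 rad. Plate 50 (x) x 96 (y) x 2.5 mm with a rolled front edge, hinged along its back edge, a line parallel to y through the organizer's (0, +52, 33.5) mm. Stiff hinge (0.012 N m): it stays where it is left; about 0.5 to 1.5 N from above shuts it.
- blue_cap (a joint): Blue cap of the right front bin: as the yellow one, hinged at the organizer's (0, -52, 33.5) mm. A thin lip on its left side laps a few mm over the shut yellow cap's edge.
- yellow_cap_spot (a point): Point on the upper face of the yellow cap, 30 mm from its hinge line, mid-width; moves with the cap; at the organizer's (-30, +52, 35) mm when shut.
- blue_cap_spot (a point): The same on the blue cap; (-30, -52, 35) mm in the organizer frame when shut.
- lid (a joint): Lid: 0 flat shut, grows as it opens; starts 1.7 to 1.95 rad, past upright, leaning away from the robot. Green frame, clear window, 124 mm from hinge to front edge, 210 mm wide. Stiff hinge (0.12 N m): stays at any angle; 1 to 2 N near the front edge moves it. At angle a a point d from the hinge is d*cos(a) towards the front and d*sin(a) above it; the outer face is 8 mm outside that plane.
- lid_hinge (a point): Middle of the lid's hinge line, at the organizer's (+62, 0, 37) mm; the line is parallel to the organizer's y.
- lid_spot (a point): Point on the lid's outer face, 95 mm from the hinge line, mid-width; moves with the lid; at the organizer's (-33, 0, 45) mm when shut.
- catch (a joint): White catch, a flap on the middle of the lid's front edge: 0 home (square to the lid, hanging close in front of the shut tray), grows as it swings out to the front; starts 0.4 to 0.65 rad. 32 mm wide (y), 25 mm long, 3 mm thick; with the lid shut its pivot is at the organizer's (-65.5, 0, 41) mm. Slightly stiff pivot (0.004 N m): stays where left; under 1 N moves it.
- catch_tip (a point): Middle of the free end of the catch; at the organizer's (-65.5, 0, 16) mm when lid and catch are shut; the flap's front face is then 67 mm in front of the organizer's origin.
- mug: White ceramic mug, 82 mm wide, 80 mm high, three wooden clothespins standing in it to 100 mm; origin at its foot. Stands left or right of the organizer, its centre about 190 to 240 mm from the organizer's. Loose.
- jar: Clear glass jar with a metal twist cap, 72 mm wide, 95 mm high; origin at its foot. On the other side of the organizer from the mug. Loose.
- hoop: Wooden embroidery hoop with a brass screw, 150 mm across, 9 mm high, lying flat behind the organizer; origin at its centre, underside. Loose.
- crochet_hook: Aluminium crochet hook, 150 mm long, 10 mm wide, 6 mm high, lying on the table in front of the organizer's left corner, roughly along the organizer's x, some 135 to 155 mm left of its middle line; origin at its middle, long axis its own x. Loose.
Not all that is in view belongs to the job. There is more than one size of the organizer; the one meant has the size given above.

How it is judged:
By the outcome, as a careful person would: the job done as asked, in the order asked, and still so for the second after the job is handed in, with the robot touching nothing.
It also fails if it takes over 64 s, if anything falls off the work surface, if the arm or the gripper's body presses on something with over 40 N, if the wrist force passes 120 N, or if a joint passes its speed limit or range.

## Working session

There is one attempt and no reset: what is moved stays moved. The work goes in short steps, Python scripts to look and compute and a shell command to move; the robot and the scene stay as the last step left them, time stands still between calls to the robot, and variables do not carry over. Pictures are saved under pics/ and viewed, and the job is handed in when it is done.

```bash
ls; mkdir -p pics; python3 - <<'E'
from cell import telemetry, imaging, order, models
import cv2, numpy as np
print(telemetry.observe())
for n in ["scene","top"]:
    p,d=imaging.camera(n); cv2.imwrite(f"pics/{n}0.png",p[:,:,::-1]); np.savez(f"pics/{n}0.npz",p=p,d=d)
    c=imaging.get_calibration(n); print(n,c)
    for t in ["organizer","yellow_cap","mug","jar","hoop","crochet_hook","lid","catch"]:
        print(t,[(round(r["conf"],2),np.round(r["box"]).tolist()) for r in models.spot_in(n,t)])
E
```

```text
pics
{'time_s': 0.0, 'qpos': array([-1.31081405,  0.62932988,  0.03846903,  1.51831514, -0.0269947 ,
        0.99631393, -0.01998372]), 'dq': array([ 5.50095766e-04,  2.07934567e-04, -9.34404984e-04,  1.05582579e-03,
        1.32920032e-03,  9.40654824e-04, -5.91753709e-05]), 'tau': array([-1.42206354e-04, -5.49708545e+01,  1.14360083e+00, -1.86640352e+01,
       -5.21575240e-02,  2.35626876e-02,  1.45457084e-04]), 'tcp_pos': array([0.20781428, 0.61520125, 0.20458207]), 'eef_rot': array([ 0.25423216,  1.55589104, -0.25711658]), 'wrist_force': array([-1.18368836, -0.68249301, -0.00702769]), 'wrist_torque': array([ 0.03204419, -0.04996982, -0.05405497]), 'gripper_width': 0.09356766555435042}
scene {'intrinsics': array([[451.68157169,   0.        , 320.89302082],
       [  0.        , 451.68157169, 237.3366542 ],
       [  0.        ,   0.        ,   1.        ]]), 'R': array([[-0.58786043,  0.80895708,  0.0029261 ],
       [ 0.4925159 ,  0.3607708 , -0.79200538],
       [-0.64175401, -0.46414747, -0.6105071 ]]), 't': array([ 0.3273549 , -0.25252444,  1.32662557])}
organizer [(0.86, [22
[... 691 characters left out ...]
19343, -0.99987418, -0.00455927],
       [-0.99159373,  0.01565328, -0.12844003],
       [ 0.12849524,  0.00256949, -0.9917068 ]]), 't': array([0.02993259, 0.58357084, 0.7454852 ])}
organizer [(0.94, [459.0, 262.0, 555.0, 366.0]), (0.71, [292.0, 153.0, 435.0, 299.0])]
yellow_cap [(0.85, [314.0, 249.0, 372.0, 286.0])]
mug [(0.74, [196.0, 249.0, 262.0, 302.0]), (0.34, [312.0, 250.0, 369.0, 284.0])]
jar [(0.55, [458.0, 162.0, 516.0, 216.0])]
hoop [(0.92, [302.0, 91.0, 383.0, 172.0]), (0.66, [293.0, 298.0, 319.0, 384.0])]
crochet_hook [(0.78, [294.0, 299.0, 316.0, 383.0])]
lid [(0.9, [461.0, 265.0, 552.0, 365.0]), (0.69, [289.0, 156.0, 427.0, 227.0])]
catch [(0.48, [346.0, 170.0, 371.0, 185.0])]
```

View pics/scene0.png

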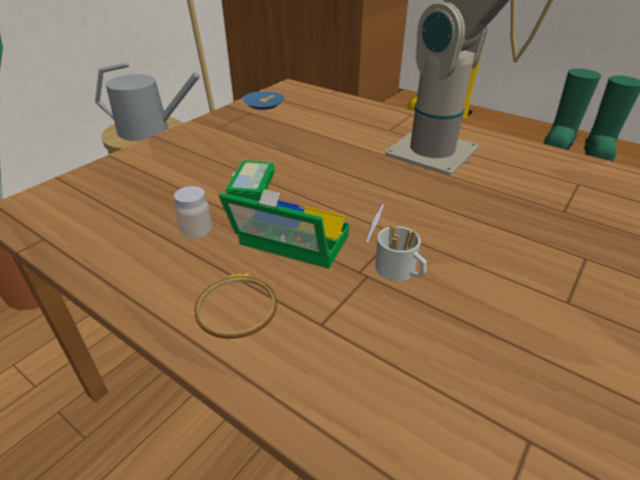

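View pics/top0.png

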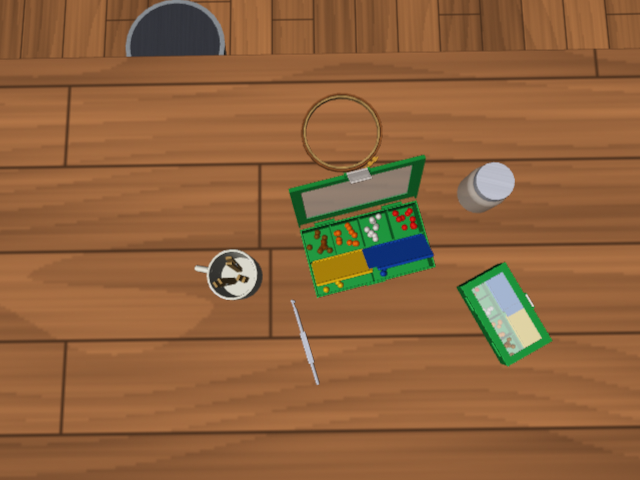

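The open box at top (292–435, 153–299) and the shut green one at (459–555, 262–366) are the two candidates. The open one has raised caps and lid and looks larger, so it fits. I'll confirm its size in an enlarged crop.

```bash
python3 - <<'E'
from cell import telemetry, imaging, order, models
import cv2, numpy as np
z=np.load("pics/top0.npz");p,d=z["p"],z["d"]
c=cv2.resize(p[145:310,280:445],(800,800)[:2],interpolation=cv2.INTER_CUBIC)
c=cv2.resize(p[145:305,280:445],None,fx=3.7,fy=3.7,interpolation=cv2.INTER_CUBIC)
cv2.imwrite("pics/crop0.png",c[:,:,::-1])
C=imaging.get_calibration("top");K,R,t=C["intrinsics"],C["R"],C["t"]
v,u=np.mgrid[:480,:640]
X=np.stack([(u-K[0,2])/K[0,0]*d,(v-K[1,2])/K[1,1]*d,d],-1)
W=(X-t)@R
np.save("pics/W0.npy",W)
hsv=cv2.cvtColor(p,cv2.COLOR_RGB2HSV)
print("table z",np.median(W[320:340,340:440,2]))
g=(hsv[...,0]>50)&(hsv[...,0]<80)&(hsv[...,1]>150)
for nm,b in [("big",(285,150,440,300)),("small",(455,258,560,370))]:
    m=np.zeros_like(g);m[b[1]:b[3],b[0]:b[2]]=1;m&=g&(d>0)
    P=W[m];print(nm,len(P),P.min(0),P.max(0))
    Q=P[(P[:,2]>0.03)&(P[:,2]<0.045)]
    if len(Q)>20:
        r=cv2.minAreaRect(Q[:,:2].astype(np.float32)*1000);print("rim rect",r)
    print(np.histogram(P[:,2],bins=np.arange(0,0.2,0.01))[0])
for n in ["mug","jar","hoop","crochet_hook","organizer","yellow_cap_spot","blue_cap_spot","lid_spot","lid_hinge","catch_tip","catch"]:
    r=models.mark_of("top",n)
    for q in r[:2]:
        uu,vv=q["uv"];print(n,round(q["conf"],2),np.round(q["uv"]).tolist(),W[int(vv),int(uu)].round(3))
s=telemetry.observe();print(s["time_s"])
for n in ["blue_cap","yellow_cap"]:
    for r in models.trace("top",n)[:1]:
        m=r["pixels"];Q=W[m];Q=Q[d[m]>0];print(n,m.sum(),Q.min(0),Q.max(0)); np.save(f"pics/{n}.npy",m)
E
```

```text
table z 0.00011452217863345488
big 5849 [ 0.48862026 -0.17441869 -0.00247139] [0.73149549 0.06431823 0.16141745]
rim rect ((573.7091064453125, -59.66449737548828), (130.30484008789062, 208.4169921875), 13.399529457092285)
[2760  246  327  684  317  219   79   57   62   64   59   76   70   80
  135  566    4    0    0]
small 2143 [ 0.36952208 -0.36560124  0.00249431] [ 0.54011986 -0.22007579  0.03753704]
rim rect ((454.9366760253906, -292.88427734375), (150.2639617919922, 93.3021240234375), 27.156015396118164)
[  76  144  224 1699    0    0    0    0    0    0    0    0    0    0
    0    0    0    0    0]
mug 0.82 [239.0, 276.0] [0.523 0.148 0.098]
jar 0.78 [476.0, 194.0] [ 0.653 -0.239  0.072]
jar 0.45 [340.0, 267.0] [ 0.538 -0.013  0.048]
crochet_hook 0.93 [308.0, 338.0] [0.416 0.043 0.001]
organizer 0.88 [498.0, 315.0] [ 0.452 -0.278  0.032]
organizer 0.63 [366.0, 247.0] [ 0.572 -0.06   0.03 ]
yellow_cap_spot 0.9 [338.0, 268.0] [ 0.535 -0.01   0.05 ]
yellow_cap_spot 0.69 [402.0, 250.0] [ 0.563 -0.117  0.049]
blue_cap_spot 0.55 [400.0, 251.0] [ 0.562 -0.116  0.046]
lid_spot 0.95 [357.0, 183.0] [ 0.661 -0.039  0.124]
lid_spot 0.72 [517.0, 306.0] [ 0.468 -0.313  0.032]
lid_hinge 0.69 [481.0, 326.0] [ 0.433 -0.256  0.014]
lid_hinge 0.67 [361.0, 212.0] [ 0.641 -0.054 -0.003]
catch_tip 0.42 [526.0, 299.0] [ 0.478 -0.329  0.032]Traceback (most recent call last):
  File "<stdin>", line 23, in <module>
ValueError: it knows: blue_cap_spot, catch_tip, crochet_hook, hoop, jar, lid_hinge, lid_spot, mug, organizer, yellow_cap_spot
```

View pics/crop0.png

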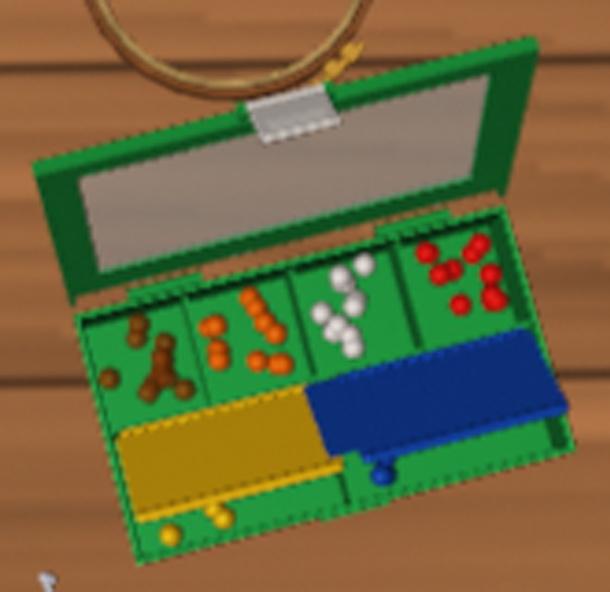

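The crop shows the open box, about 208 mm wide: yellow cap left, blue cap right, lid up, white catch on its edge. That is the organizer meant; the small shut one is the decoy (150×93 mm). Next I'll work out its exact pose and the joint angles.

```bash
cat > h.py <<'E'
from cell import telemetry, imaging, order, models
import cv2, numpy as np
from scipy.spatial.transform import Rotation as Ro
from scipy.optimize import least_squares
def cloud(n):
    p,d=imaging.camera(n);C=imaging.get_calibration(n);return p,d,cl(d,C)
def cl(d,C):
    K,R,t=C["intrinsics"],C["R"],C["t"]
    v,u=np.mgrid[:480,:640]
    X=np.stack([(u-K[0,2])/K[0,0]*d,(v-K[1,2])/K[1,1]*d,d],-1)
    return (X-t)@R
def ray(n,u,v,z,C=None):
    C=C or imaging.get_calibration(n);K,R,t=C["intrinsics"],C["R"],C["t"]
    dirn=R.T@np.linalg.inv(K)@[u,v,1];o=-R.T@t
    return o+dirn*(z-o[2])/dirn[2]
def angs(P):
    return P
E
python3 - <<'E'
from h import *
cs=np.array([[ -60,105],[-60,-105],[60,105],[60,-105]])/1000
px=[(317,296.9),(435.4,266.6),(301,231),(416,201.2)]
w=np.array([ray("top",u,v,0.036)[:2] for u,v in px])
print(w)
def f(a):
    c,s=np.cos(a[2]),np.sin(a[2]);return ((cs@np.array([[c,s],[-s,c]])+a[:2])-w).ravel()
r=least_squares(f,[.57,-.06,.23]);a=r.x;print("pose",a,np.degrees(a[2]),(r.fun*1000).round(1))
# organizer frame cloud
for n in ["top","scene"]:
    z=np.load(f"pics/{n}0.npz");p,d=z["p"],z["d"];W=cl(d,imaging.get_calibration(n))
    c,s=np.cos(a[2]),np.sin(a[2]);O=W.copy();O[...,:2]=(W[...,:2]-a[:2])@np.array([[c,-s],[s,c]]);O*=1000
    near=(abs(O[...,0])<130)&(abs(O[...,1])<115)&(d>0)
    hsv=cv2.cvtColor(p,cv2.COLOR_RGB2HSV);h,S=hsv[...,0],hsv[...,1]
    for nm,m in [("yel",(h>18)&(h<32)&(S>180)&(O[...,2]>36)&(abs(O[...,1]-52)<45)),("blu",(h>105)&(h<130)&(S>150)&(O[...,2]>36)&(abs(O[...,1]+52)<45)),("lid",(h>50)&(h<80)&(S>120)&(O[...,2]>60))]:
        Q=O[m&near]
        if len(Q)<20: print(n,nm,len(Q));continue
        k=np.polyfit(Q[:,0],Q[:,2],1);print(n,nm,len(Q),Q.min(0).round(),Q.max(0).round(),k.round(3),"ang",np.arctan(-k[0]) if nm!="lid" else 0)
        if nm=="lid":
            ang=np.arctan2(Q[:,2]-37,-(Q[:,0]-62));print("lid ang pct",np.percentile(ang,[5,25,50,75,95]))
            T=Q[Q[:,2]>Q[:,2].max()-8];print("top",T.mean(0),T.min(0),T.max(0))
s=telemetry.observe();R=Ro.from_rotvec(s["eef_rot"]).as_matrix();print(R.round(3))
E
```

```text
[[ 0.4871531   0.0260846 ]
 [ 0.5353933  -0.17673654]
 [ 0.60046324  0.05206017]
 [ 0.6496818  -0.1484906 ]]
pose [ 0.56817286 -0.06177059  0.23628877] 13.538349237103608 [-1.9  0.2 -1.  -1.2  1.5  2.3  1.4 -1.3]
top yel 1215 [-42.   8.  36.] [ 2. 97. 69.] [-0.753 35.356] ang 0.6451122487523724
top blu 1227 [-42. -97.  36.] [ 2. -7. 69.] [-0.746 35.775] ang 0.6408381002396487
top lid 1313 [ -42. -103.   60.] [107. 105. 161.] [ 1.011 35.666] ang 0
lid ang pct [1.87175232 1.88966563 1.9188606  1.93591286 2.00885905]
top [101.61721428   1.39414457 155.17696903] [  98.14645584 -103.30040471  153.41905489] [106.86171557 104.97654979 161.41745271]
scene yel 515 [-40.   8.  36.] [ 6. 97. 68.] [-0.731 36.285] ang 0.6309094332146157
scene blu 84 [-39. -56.  58.] [-30.  -7.  67.] [-0.424 47.383] ang 0.4009504046629074
scene lid 1166 [  76. -104.   60.] [110. 104. 159.] [   3.183 -187.694] ang 0
lid ang pct [1.90200603 1.93850077 1.95491866 1.96882512 2.09278058]
top [105.12223389   4.43839708 153.28612629] [  99.51013744 -104.32534637  150.65105109] [110.02652035 103.51940405 158.62251677]
[[-0.     0.32   0.947]
 [ 0.     0.947 -0.32 ]
 [-1.     0.    -0.   ]]
```

```bash
cat >> h.py <<'E'
POSE=np.array([0.5682,-0.0618,0.2363])
def o2w(x,y,z):
    c,s=np.cos(POSE[2]),np.sin(POSE[2]);return np.array([POSE[0]+(c*x-s*y)/1e3,POSE[1]+(s*x+c*y)/1e3,z/1e3])
def w2o(w):
    c,s=np.cos(POSE[2]),np.sin(POSE[2]);d=np.asarray(w)[:2]-POSE[:2];return np.array([c*d[0]+s*d[1],-s*d[0]+c*d[1],w[2]])*1e3
def delta(x,y,z):
    s=telemetry.observe();R=Ro.from_rotvec(s["eef_rot"]).as_matrix()
    D=R.T@(o2w(x,y,z)-s["tcp_pos"])*100
    yaw=np.arctan2(-R[0,1],R[1,1]);turn=-np.degrees(POSE[2]-yaw)
    print("t",round(s["time_s"],2),"tcp org mm",w2o(s["tcp_pos"]).round(1),"-> shift cm",D.round(2),"turn",turn.round(1),"w",round(s["gripper_width"],4),"F",s["wrist_force"].round(2))
E
python3 -c "
from h import *
delta(-34,52,110)"
```

```text
t 1.4 tcp org mm [-191.5  743.1  205.5] -> shift cm [  9.55 -50.08  50.17] turn -32.2 w 0.0938 F [ 0.03 -0.08 -0.89]
```

```bash
python3 -m pendant '-1 1 -12 12 -16; -1 1 -25 25 -32; -1 2 -37 37 -32; -1 3 -50 50 -32; -1 3 -50 50 -32' 10; python3 -c "
from h import *
delta(-34,52,110)"
```

```text
time_s: 1.9
tcp_pos: [0.3196, 0.3902, 0.1954]
eef_rot: [-0.184, 1.562, 0.185]
wrist_force: [1.6, 0.2, 0.3]
gripper_width: 0.057
t 1.9 tcp org mm [-135.9  497.7  195.4] -> shift cm [  8.52 -44.56  10.23] turn -0.1 w 0.057 F [1.57 0.22 0.25]
```

```bash
python3 -m pendant '-1 3 -44.6 10.2 0; -1 3 -44.6 10.2 0; -1 3 -44.6 10.2 0; -1 3 -44.6 10.2 0; -1 3 -44.6 10.2 0'; python3 -m pendant '-1 8 -20 4.5 0; -1 8 -20 4.5 0; -1 8 -20 4.5 0; -1 8 -20 4.5 0; -1 8 -20 4.5 0'; python3 -c "
from h import *
delta(-34,52,110)"
```

```text
time_s: 2.4
tcp_pos: [0.4304, 0.1667, 0.1791]
eef_rot: [-0.184, 1.561, 0.186]
wrist_force: [0.8, 1.1, -0.1]
gripper_width: 0.0175
time_s: 2.9
tcp_pos: [0.522, -0.0225, 0.0977]
eef_rot: [-0.181, 1.562, 0.179]
wrist_force: [0.1, -0.4, 0.1]
gripper_width: 0.0009
t 2.9 tcp org mm [-35.7  49.   97.7] -> shift cm [-1.23  0.3   0.17] turn -0.4 w 0.0009 F [ 0.14 -0.44  0.14]
```

```bash
python3 - <<'E'
from h import *
p,d=imaging.camera("wrist");cv2.imwrite("pics/w1.png",p[:,:,::-1]);np.savez("pics/w1.npz",p=p,d=d,**imaging.get_calibration("wrist"))
p,d=imaging.camera("top");cv2.imwrite("pics/t1.png",cv2.resize(p[130:330,180:480],None,fx=2.5,fy=2.5)[:,:,::-1])
delta(-34,52,80)
E
```

```text
t 3.0 tcp org mm [-35.9  50.1  97.9] -> shift cm [1.79 0.19 0.19] turn -0.4 w 0.0006 F [ 0.4  -0.   -0.22]
```

View pics/w1.png

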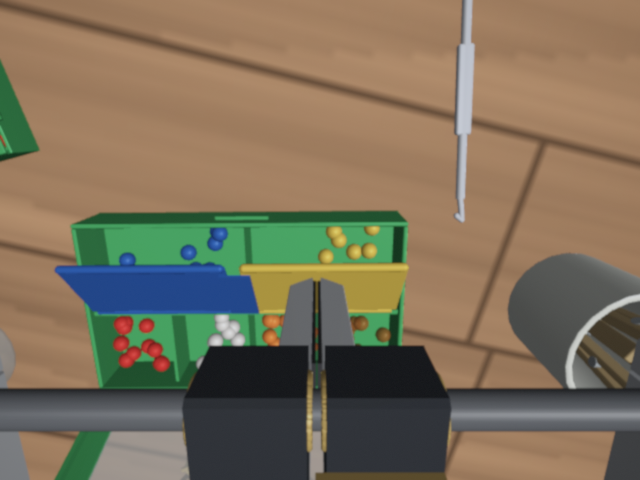

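View pics/t1.png

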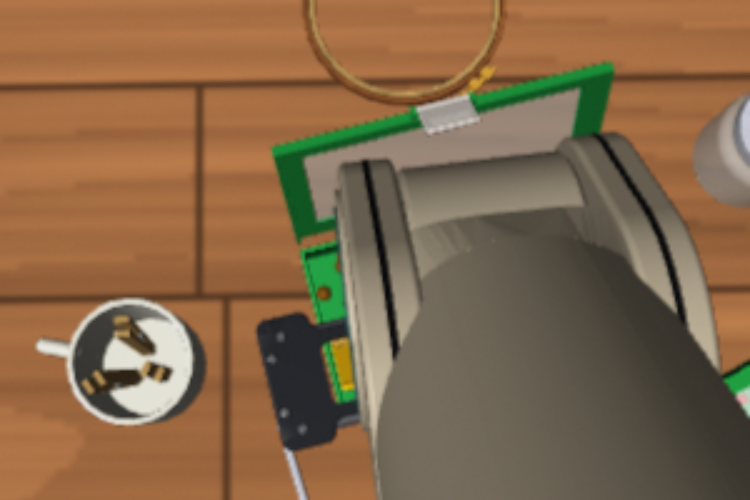

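Wrist view: finger tips at (317, 285), over the yellow cap (245–408, 265–312), box edges square with the image. Top view shows the arm clear of the lid and mug. Now I'll lower onto the yellow cap.

```bash
python3 -m pendant '-1 1.5 0.1 0.1 0; -1 2.8 0.1 0.1 0; -1 3.4 0.1 0.1 0; -1 4.0 0.1 0.1 0; -1 4.6 0.1 0.1 0';python3 -c "
from h import *
delta(-34,52,35)"
```

```text
time_s: 3.5
tcp_pos: [0.5224, -0.0196, 0.0518]
eef_rot: [-0.181, 1.562, 0.18]
wrist_force: [0.5, -0.8, 0.0]
gripper_width: 0.0004
t 3.5 tcp org mm [-34.6  51.8  51.8] -> shift cm [1.68 0.02 0.06] turn -0.4 w 0.0004 F [ 0.46 -0.78  0.01]
```

```bash
python3 -m pendant '-1 0.4 0 0 0; -1 0.8 0 0 0; -1 1.2 0 0 0; -1 1.4 0 0 0; -1 1.5 0 0 0';python3 -m pendant '-1 0.1 0 0 0; -1 0.15 0 0 0; -1 0.2 0 0 0; -1 0.2 0 0 0; -1 0.2 0 0 0';python3 - <<'E'
from h import *
p,d=imaging.camera("wrist");cv2.imwrite("pics/w2.png",p[:,:,::-1])
for i in range(4):
    imaging.camera("wrist");print(telemetry.observe()["wrist_force"].round(2))
delta(-34,52,35)
E
```

```text
time_s: 4.0
tcp_pos: [0.5224, -0.0196, 0.0366]
eef_rot: [-0.181, 1.563, 0.18]
wrist_force: [-0.4, 0.1, 0.4]
gripper_width: 0.0002
time_s: 4.5
tcp_pos: [0.5225, -0.0197, 0.0349]
eef_rot: [-0.181, 1.562, 0.18]
wrist_force: [-0.7, 0.8, 5.0]
gripper_width: 0.0003
[-1.2  -0.13  5.32]
[-1.3   0.69  5.59]
[-1.42  0.69  5.56]
[-0.33  0.23  5.57]
t 4.75 tcp org mm [-34.6  51.7  34.9] -> shift cm [-0.01  0.03  0.06] turn -0.4 w 0.0006 F [-0.33  0.23  5.57]
```

View pics/w2.png

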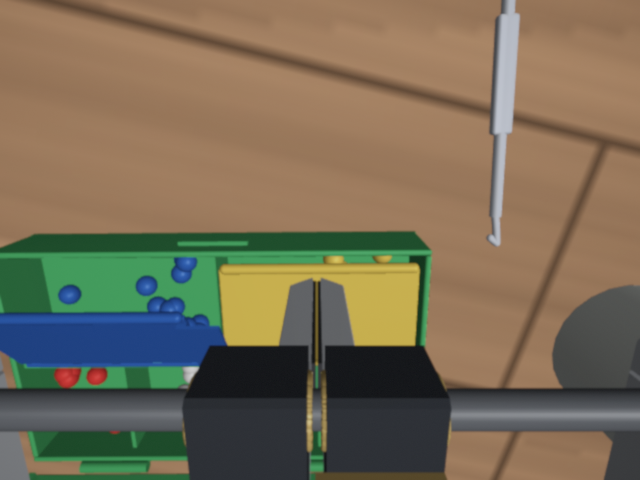

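Yellow cap lies flat at 5.3 N, touching at z = 35 mm, and its edge is flush inside the walls in the image. Next is the blue cap.

```bash
python3 -m pendant '-1 -3 0 0 0; -1 -5.5 0 0 0; -1 -5.5 -5 0 0; -1 -5.5 -10 0 0; -1 -5.5 -10.4 0 0';python3 - <<'E'
from h import *
p,d=imaging.camera("wrist");cv2.imwrite("pics/w3.png",p[:,:,::-1])
delta(-34,-52,35)
E
```

```text
time_s: 5.25
tcp_pos: [0.5471, -0.1297, 0.0902]
eef_rot: [-0.178, 1.561, 0.168]
wrist_force: [-1.5, 0.2, -0.6]
gripper_width: 0.0002
t 5.3 tcp org mm [-36.3 -57.7  89.8] -> shift cm [5.48 0.59 0.22] turn -0.8 w 0.0004 F [-0.2  -0.52  0.45]
```

View pics/w3.png

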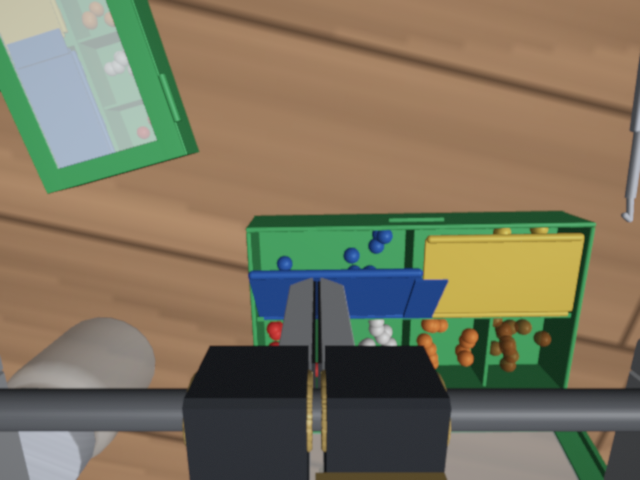

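Yellow (425–582, 235–317) is flat, and the fingers sit over the raised blue cap (252–445, 270–317).

```bash
python3 -m pendant '-1 0.8 0.5 0.2 0; -1 2.0 0.5 0.2 0; -1 2.6 0.5 0.2 0; -1 3.2 0.5 0.2 0; -1 3.8 0.5 0.2 0';python3 -m pendant '-1 0.4 0 0 0; -1 0.8 0 0 0; -1 1.2 0 0 0; -1 1.5 0 0 0; -1 1.6 0 0 0'; python3 -c "
from h import *
delta(-34,-52,35)"
```

```text
time_s: 5.8
tcp_pos: [0.5472, -0.1202, 0.051]
eef_rot: [-0.178, 1.563, 0.173]
wrist_force: [-0.8, -0.5, 0.4]
gripper_width: 0.0003
time_s: 6.3
tcp_pos: [0.5472, -0.1203, 0.0349]
eef_rot: [-0.178, 1.563, 0.173]
wrist_force: [-1.2, 0.6, 5.9]
gripper_width: 0.0006
t 6.3 tcp org mm [-34.1 -52.   34.9] -> shift cm [-0.01 -0.    0.01] turn -0.7 w 0.0006 F [-1.19  0.6   5.91]
```

```bash
python3 -m pendant '-1 -4 0 0 0; -1 -9 0 0 0; -1 -14 1 0 0; -1 -18 3 0 0; -1 -18 5 0 0';python3 - <<'E'
from h import *
p,d=imaging.camera("wrist");cv2.imwrite("pics/w4.png",p[:,:,::-1])
p,d=imaging.camera("scene");cv2.imwrite("pics/s4.png",cv2.resize(p[150:300,160:440],None,fx=2.8,fy=2.8)[:,:,::-1])
delta(150,0,215)
E
```

```text
time_s: 6.8
tcp_pos: [0.5397, -0.0711, 0.2207]
eef_rot: [-0.179, 1.551, 0.17]
wrist_force: [1.6, -0.5, 0.4]
gripper_width: 0.0004
t 6.9 tcp org mm [-32.6   1.3 216.4] -> shift cm [ 0.2   0.02 18.25] turn -0.5 w 0.0004 F [-0.06  0.11 -0.96]
```

View pics/w4.png

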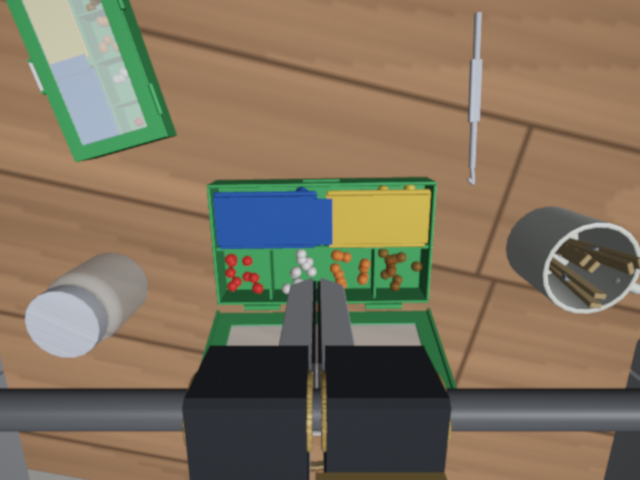

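View pics/s4.png

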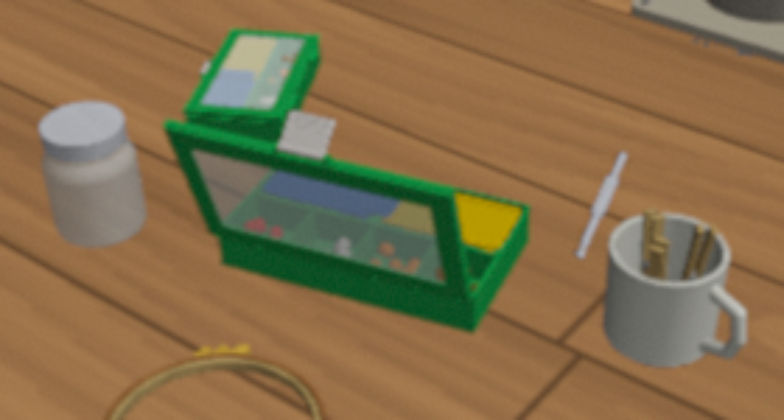

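Wrist view: both caps are flat, blue (213–332, 190–248) with its lip over yellow (328–432, 190–246). The scene view shows the catch sticking up from the lid's front edge. I'll go over the lid at z = 0.22 and come down behind it.

```bash
python3 -m pendant '-1 0 0 4.5 0; -1 0 0 9 0; -1 0 0 13.5 0; -1 0 0 18 0; -1 0 0 18 0'; python3 -c "
from h import *
delta(150,0,120)"
```

```text
time_s: 7.4
tcp_pos: [0.7154, -0.0262, 0.2133]
eef_rot: [-0.181, 1.559, 0.179]
wrist_force: [0.2, 1.3, -0.5]
gripper_width: 0.0003
t 7.4 tcp org mm [1.515e+02 1.000e-01 2.133e+02] -> shift cm [ 9.33 -0.   -0.18] turn -0.4 w 0.0003 F [ 0.17  1.25 -0.48]
```

```bash
python3 -m pendant '-1 3 0 0 0; -1 6 0 0 0; -1 9.3 0 0 0; -1 9.3 0 -0.5 0; -1 9.3 0 -1.0 0';python3 - <<'E'
from h import *
p,d=imaging.camera("scene");cv2.imwrite("pics/s5.png",cv2.resize(p[50:300,120:440],None,fx=2.4,fy=2.4)[:,:,::-1])
delta(120,0,120)
E
```

```text
time_s: 7.9
tcp_pos: [0.7047, -0.0298, 0.1195]
eef_rot: [-0.181, 1.562, 0.179]
wrist_force: [0.4, 0.1, 1.0]
gripper_width: 0.0004
t 7.95 tcp org mm [140.4  -1.1 121.2] -> shift cm [ 0.11  0.09 -2.05] turn -0.4 w 0.0007 F [-0.89 -0.27  0.04]
```

View pics/s5.png

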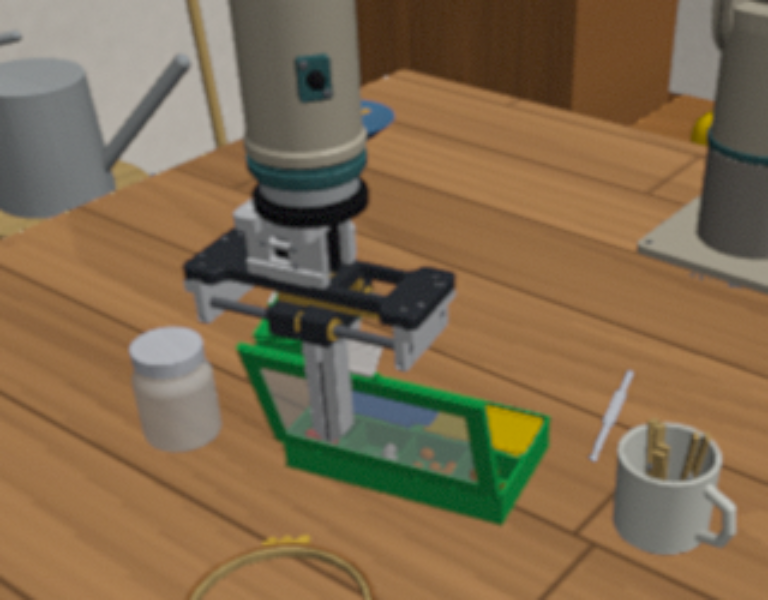

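Fingers (325, 430 at tip) are behind the lid, clear of everything. Now I'll push the lid gently toward the robot.

```bash
python3 -m pendant '-1 0 0 -1.0 0; -1 0 0 -1.5 0; -1 0 0 -2.0 0; -1 0 0 -2.5 0; -1 0 0 -3 0'; python3 -m pendant '-1 0 0 -0.5 0; -1 0 0 -1 0; -1 0 0 -1.5 0; -1 0 0 -2 0; -1 0 0 -2.5 0';python3 - <<'E'
from h import *
p,d=imaging.camera("scene");cv2.imwrite("pics/s6.png",cv2.resize(p[50:300,120:440],None,fx=2.4,fy=2.4)[:,:,::-1])
delta(75,0,120)
E
```

```text
time_s: 8.45
tcp_pos: [0.6769, -0.0366, 0.1222]
eef_rot: [-0.181, 1.556, 0.178]
wrist_force: [1.8, 0.6, 1.2]
gripper_width: 0.0005
time_s: 8.95
tcp_pos: [0.652, -0.0424, 0.1218]
eef_rot: [-0.181, 1.557, 0.178]
wrist_force: [1.3, 0.7, 1.1]
gripper_width: 0.0005
t 9.0 tcp org mm [ 84.9  -0.8 121.7] -> shift cm [ 0.17  0.07 -0.99] turn -0.4 w 0.0006 F [ 0.46 -0.08  0.24]
```

View pics/s6.png

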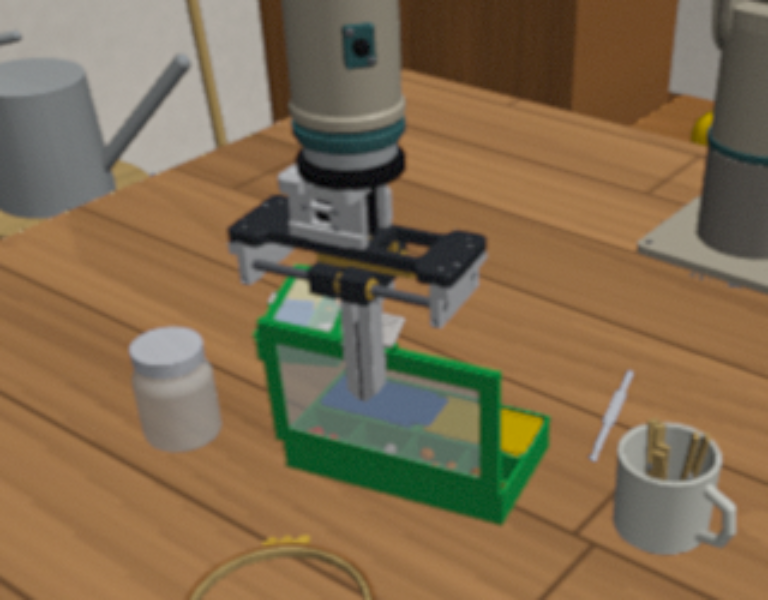

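Lid is about upright: its top edge is at (265–500, 320–375), with the box and the other things in place. Now I'll follow the lid down along its arc.

```bash
python3 -m pendant '-1 0 0 -0.8 0; -1 0 0 -1.6 0; -1 0 0 -2.4 0; -1 0 0 -3.2 0; -1 0 0 -4.0 0'; python3 -m pendant '-1 0.1 0 -0.6 0; -1 0.2 0 -1.1 0; -1 0.4 0 -1.7 0; -1 0.7 0 -2.2 0; -1 1.0 0 -2.7 0';python3 - <<'E'
from h import *
p,d=imaging.camera("scene");cv2.imwrite("pics/s7.png",cv2.resize(p[50:300,120:440],None,fx=2.4,fy=2.4)[:,:,::-1])
delta(13,0,107)
E
```

```text
time_s: 9.5
tcp_pos: [0.6111, -0.052, 0.1215]
eef_rot: [-0.181, 1.559, 0.178]
wrist_force: [1.3, 0.1, 0.2]
gripper_width: 0.0005
time_s: 10.0
tcp_pos: [0.5845, -0.0583, 0.1111]
eef_rot: [-0.181, 1.559, 0.178]
wrist_force: [1.8, -0.5, 0.3]
gripper_width: 0.0003
t 10.05 tcp org mm [ 15.2  -0.3 110.5] -> shift cm [ 0.35  0.03 -0.22] turn -0.5 w 0.0004 F [-0.24  0.02 -0.22]
```

View pics/s7.png

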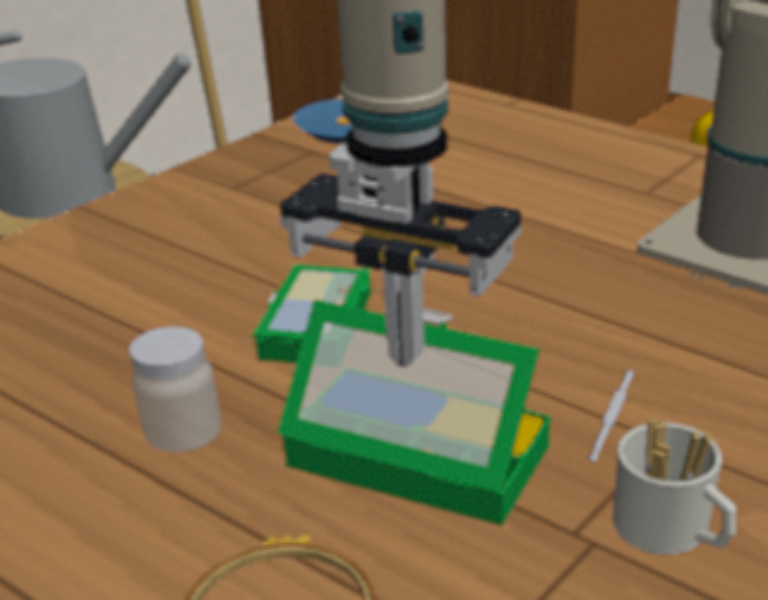

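Lid is tipped forward to about 0.85 rad, tip on the window at (405, 360). I'll continue down the arc.

```bash
python3 -m pendant '-1 0.3 0 -0.3 0; -1 0.7 0 -0.7 0; -1 1.1 0 -1.1 0; -1 1.6 0 -1.5 0; -1 2.2 0 -1.8 0'; python3 -m pendant '-1 0.6 0 -0.4 0; -1 1.2 0 -0.7 0; -1 1.8 0 -0.9 0; -1 2.4 0 -1.2 0; -1 3.0 0 -1.4 0';python3 - <<'E'
from h import *
delta(-20,0,45)
E
```

```text
time_s: 10.55
tcp_pos: [0.565, -0.0629, 0.088]
eef_rot: [-0.18, 1.562, 0.177]
wrist_force: [-0.4, -0.1, 0.9]
gripper_width: 0.0007
time_s: 11.05
tcp_pos: [0.5514, -0.066, 0.0575]
eef_rot: [-0.18, 1.561, 0.177]
wrist_force: [1.3, -0.3, 0.6]
gripper_width: 0.0001
t 11.05 tcp org mm [-17.3  -0.2  57.5] -> shift cm [ 1.25  0.02 -0.27] turn -0.5 w 0.0001 F [ 1.28 -0.27  0.62]
```

```bash
python3 -m pendant '-1 0.3 0 -0.2 0; -1 0.6 0 -0.4 0; -1 0.8 0 -0.6 0; -1 1.0 0 -0.8 0; -1 1.2 0 -0.8 0'; python3 -c "
from h import *
delta(-25,0,45)"
```

```text
time_s: 11.55
tcp_pos: [0.5431, -0.068, 0.0454]
eef_rot: [-0.18, 1.562, 0.177]
wrist_force: [-0.2, -0.2, 1.7]
gripper_width: 0.0005
t 11.55 tcp org mm [-25.8  -0.2  45.4] -> shift cm [0.04 0.02 0.08] turn -0.5 w 0.0005 F [-0.21 -0.2   1.69]
```

```bash
python3 -m pendant '-1 0.05 0 0 0; -1 0.1 0 0 0; -1 0.12 0 0 0; -1 0.12 0 0 0; -1 0.12 0 0 0'; python3 - <<'E'
from h import *
p,d=imaging.camera("scene");cv2.imwrite("pics/s8.png",cv2.resize(p[50:300,120:440],None,fx=2.4,fy=2.4)[:,:,::-1])
delta(-25,0,45)
E
```

```text
time_s: 12.05
tcp_pos: [0.5431, -0.068, 0.0452]
eef_rot: [-0.181, 1.562, 0.177]
wrist_force: [-1.1, 0.2, 9.4]
gripper_width: 0.0003
t 12.1 tcp org mm [-25.8  -0.2  45.2] -> shift cm [0.02 0.02 0.08] turn -0.5 w 0.0003 F [-2.3  -0.61  8.53]
```

View pics/s8.png

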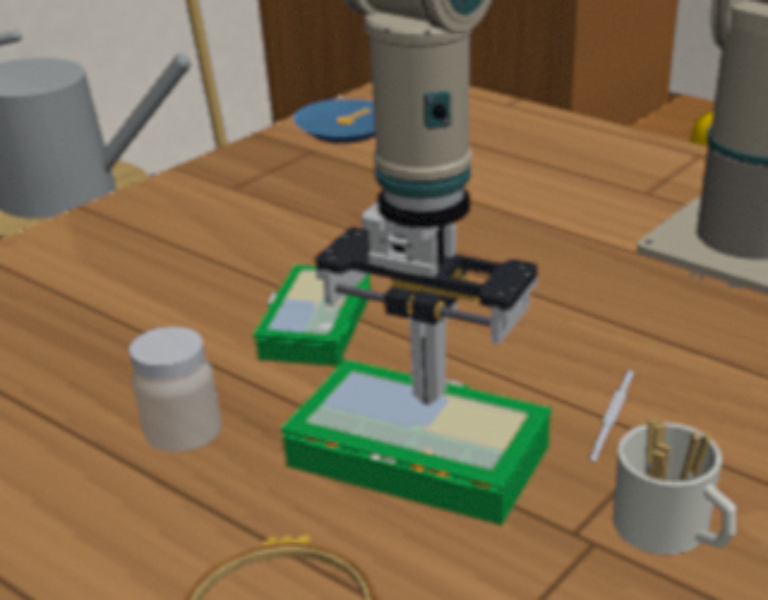

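Lid lies flat, with about 9 N reaction at z = 45 mm. Now I'll lift, move in front and look at the catch.

```bash
python3 -m pendant '-1 -3 0 0 0; -1 -6 0 0 0; -1 -7 0 -4 0; -1 -7 0 -8 0; -1 -7 0 -11 0';python3 - <<'E'
from h import *
p,d=imaging.camera("wrist");cv2.imwrite("pics/w9.png",p[:,:,::-1]);C=imaging.get_calibration("wrist");W=cl(d,C)
for n in ["catch_tip","lid_spot"]:
    for q in models.mark_of("wrist",n)[:2]:
        u,v=q["uv"];print(n,q["conf"],q["uv"],w2o(W[int(v),int(u)]).round(1) if d[int(v),int(u)]>0 else None)
delta(-125,0,22)
E
```

```text
time_s: 12.6
tcp_pos: [0.4333, -0.0932, 0.1154]
eef_rot: [-0.181, 1.562, 0.177]
wrist_force: [-0.2, -0.7, 0.3]
gripper_width: 0.0005
catch_tip 0.59 [316.7, 322.7] [-82.4   0.2  18.9]
t 12.75 tcp org mm [-137.8    0.7  115.2] -> shift cm [ 9.33 -0.04  1.28] turn -0.6 w 0.0006 F [ 0.85  0.61 -0.02]
```

View pics/w9.png

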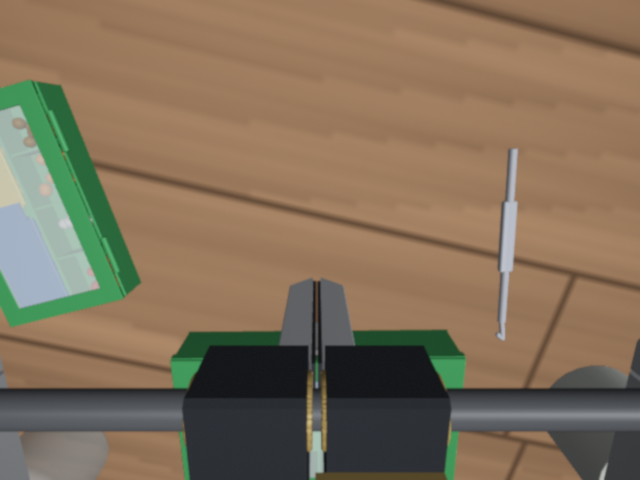

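Crochet hook (500–515, 150–340) is well clear of the fingers at (317, 290). The catch tip is reported at organizer (-82, 0, 19), so it is swung out. I'll go down in front of it.

```bash
python3 -m pendant '-1 3 0 0.5 0; -1 6 0 1 0; -1 9 0 1.2 0; -1 10 0 1.5 0; -1 10 0 2.0 0';python3 - <<'E'
from h import *
p,d=imaging.camera("wrist");cv2.imwrite("pics/w10.png",p[:,:,::-1])
for i in range(4):
    imaging.camera("wrist");print(telemetry.observe()["wrist_force"].round(2))
delta(-75,0,15)
E
```

```text
time_s: 13.25
tcp_pos: [0.4536, -0.0886, 0.014]
eef_rot: [-0.179, 1.565, 0.177]
wrist_force: [-0.7, -0.1, 0.2]
gripper_width: 0.0002
[ 0.73 -0.17  0.55]
[-0.11  0.49  0.51]
[-0.01  0.6   1.05]
[0.21 0.08 0.63]
t 13.5 tcp org mm [-1.169e+02 -1.000e-01  1.640e+01] -> shift cm [0.15 0.05 4.19] turn -0.6 w 0.0004 F [0.21 0.08 0.63]
```

View pics/w10.png

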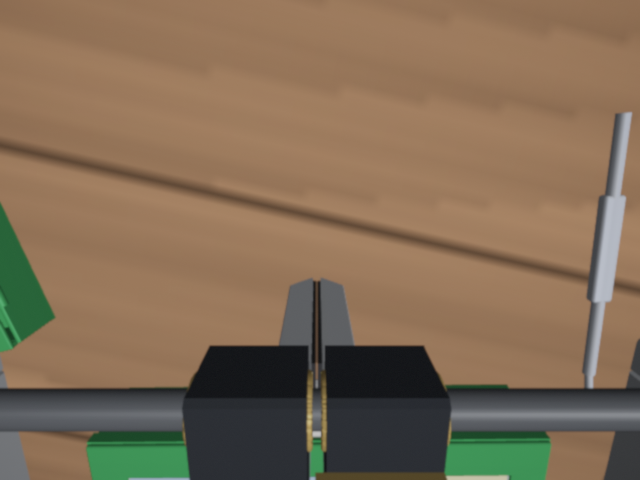

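```bash
python3 -m pendant '-1 0 0 0.8 0; -1 0 0 1.6 0; -1 0 0 2.2 0; -1 0 0 2.7 0; -1 0 0 3.2 0';python3 -m pendant '-1 0 0 0.3 0; -1 0 0 0.5 0; -1 0 0 0.7 0; -1 0 0 0.8 0; -1 0 0 0.9 0';python3 - <<'E'
from h import *
for i in range(4):
    imaging.camera("wrist");print(telemetry.observe()["wrist_force"].round(2))
delta(-75,0,15)
E
```

```text
time_s: 14.0
tcp_pos: [0.4862, -0.0819, 0.0165]
eef_rot: [-0.18, 1.561, 0.175]
wrist_force: [-0.4, 0.3, 0.4]
gripper_width: 0.0003
time_s: 14.5
tcp_pos: [0.4949, -0.0799, 0.0164]
eef_rot: [-0.18, 1.561, 0.175]
wrist_force: [-0.7, -0.1, -0.2]
gripper_width: 0.0005
[-0.83  0.02 -1.12]
[ 0.84 -0.56  1.03]
[-0.12  0.01 -0.15]
[-0.33 -0.15 -0.23]
t 14.7 tcp org mm [-75.4  -0.4  16.5] -> shift cm [0.15 0.04 0.04] turn -0.6 w 0.0001 F [-0.33 -0.15 -0.23]
```

```bash
python3 -m pendant '-1 0 0 0.05 0; -1 0 0 0.1 0; -1 0 0 0.1 0; -1 0 0 0.1 0; -1 0 0 0.1 0';python3 - <<'E'
from h import *
F=[]
for i in range(6):
    imaging.camera("wrist");F.append(telemetry.observe()["wrist_force"])
print(np.mean(F,0).round(2))
p,d=imaging.camera("scene");cv2.imwrite("pics/s11.png",cv2.resize(p[150:270,200:380],None,fx=4,fy=4)[:,:,::-1])
delta(-75,0,15)
E
```

```text
time_s: 15.2
tcp_pos: [0.4959, -0.0797, 0.0165]
eef_rot: [-0.18, 1.561, 0.175]
wrist_force: [-1.1, -0.4, -0.2]
gripper_width: 0.0002
[ 0.01 -0.26  0.08]
t 15.55 tcp org mm [-74.5  -0.4  16.5] -> shift cm [ 0.15  0.04 -0.05] turn -0.6 w 0.0006 F [-0.4  -0.54  0.22]
```

View pics/s11.png

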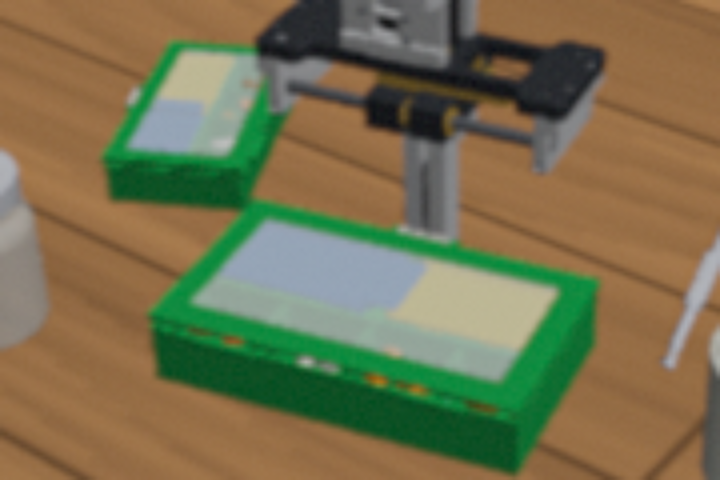

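Finger front is at the catch (430, 235), box unmoved. No firm stop yet, so I'll go on in small steps.

```bash
for k in 1; do python3 -m pendant '-1 0 0 0.05 0; -1 0 0 0.1 0; -1 0 0 0.1 0; -1 0 0 0.1 0; -1 0 0 0.1 0'; done;python3 - <<'E'
from h import *
F=[]
for i in range(6):
    imaging.camera("wrist");F.append(telemetry.observe()["wrist_force"])
print(np.mean(F,0).round(2))
delta(-75,0,15)
E
```

```text
time_s: 16.05
tcp_pos: [0.496, -0.0796, 0.0164]
eef_rot: [-0.18, 1.562, 0.175]
wrist_force: [-3.1, -1.4, 2.1]
gripper_width: 0.0006
[-4.4  -1.24  3.27]
t 16.35 tcp org mm [-74.3  -0.4  16.4] -> shift cm [ 0.14  0.04 -0.07] turn -0.6 w 0.0003 F [-4.07 -2.08  3.92]
```

Firm stop reached: −4.4 N, and the TCP no longer advances. I'll back straight off, then check.

```bash
python3 -m pendant '-1 0 0 -0.3 0; -1 0 0 -1 0; -1 0 0 -3 0; -1 0 0 -6 0; -1 -5 0 -6 0'; python3 -m pendant '-1 -5 0 0 0; -1 -10 5 0 0; -1 -13 10 0 0; -1 -13 15 0 0; -1 -13 20 0 0';python3 -m pendant '-1 0 5 0 0; -1 0 10 0 0; -1 0 15 0 0; -1 0 20 0 0; -1 0 22 0 0'; python3 - <<'E'
from h import *
p,d,W=cloud("top")
cv2.imwrite("pics/t12.png",cv2.resize(p[80:400,180:560],None,fx=2,fy=1.8)[:,:,::-1])
cv2.imwrite("pics/t12c.png",cv2.resize(p[180:320,280:450],None,fx=4,fy=4,interpolation=cv2.INTER_CUBIC)[:,:,::-1])
np.savez("pics/t12.npz",p=p,d=d)
q,ds,Ws=cloud("scene");cv2.imwrite("pics/s12.png",cv2.resize(q[150:350,150:450],None,fx=2.6,fy=2.6)[:,:,::-1])
for n in ["catch_tip","lid_spot","organizer","mug","jar","crochet_hook","hoop"]:
    for r in models.mark_of("top",n)[:2]:
        u,v=r["uv"];print(n,round(r["conf"],2),np.round(r["uv"]).tolist(),W[int(v),int(u)].round(3),w2o(W[int(v),int(u)]).round(1))
delta(-75,0,15)
E
```

```text
time_s: 16.85
tcp_pos: [0.4287, -0.0928, 0.0616]
eef_rot: [-0.176, 1.58, 0.178]
wrist_force: [1.0, 0.1, -0.5]
gripper_width: 0.0004
time_s: 17.35
tcp_pos: [0.3932, 0.08, 0.1922]
eef_rot: [-0.174, 1.573, 0.177]
wrist_force: [0.5, 0.3, -0.8]
gripper_width: 0.0003
time_s: 17.85
tcp_pos: [0.3433, 0.3006, 0.1934]
eef_rot: [-0.175, 1.57, 0.186]
wrist_force: [0.3, 0.0, -0.3]
gripper_width: 0.0004
catch_tip 0.56 [524.0, 300.0] [ 0.478 -0.325  0.032] [-149.1 -235.1   32.3]
catch_tip 0.46 [375.0, 283.0] [ 0.509 -0.072  0.044] [-60.1   4.   43.6]
lid_spot 0.92 [514.0, 304.0] [ 0.47  -0.308  0.031] [-153.  -216.6   31.2]
lid_spot 0.61 [375.0, 266.0] [ 0.537 -0.073  0.044] [-32.5  -3.5  43.9]
organizer 0.61 [500.0, 315.0] [ 0.454 -0.281  0.034] [-162.4 -186.1   33.6]
organizer 0.58 [367.0, 247.0] [ 0.572 -0.06   0.045] [ 3.7  0.8 44.6]
mug 0.63 [377.0, 284.0] [ 0.507 -0.076  0.041] [-62.5   0.9  40.8]
mug 0.59 [240.0, 274.0] [0.53  0.163 0.004] [ 15.2 227.2   3.7]
jar 0.86 [476.0, 195.0] [ 0.652 -0.239  0.073] [  40.4 -191.8   73.1]
crochet_hook 0.71 [306.0, 336.0] [0.422 0.047 0.005] [-117.1  139.6    5.2]
t 18.3 tcp org mm [-133.8  397.4  192.9] -> shift cm [ 17.63 -39.69   6.65] turn -0.9 w 0.0004 F [-0.14 -0.16 -0.18]
```

View pics/t12c.png

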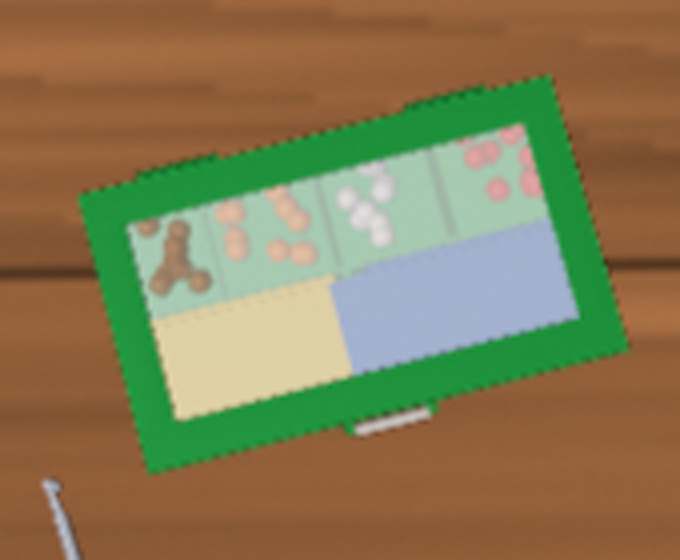

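View pics/t12.png

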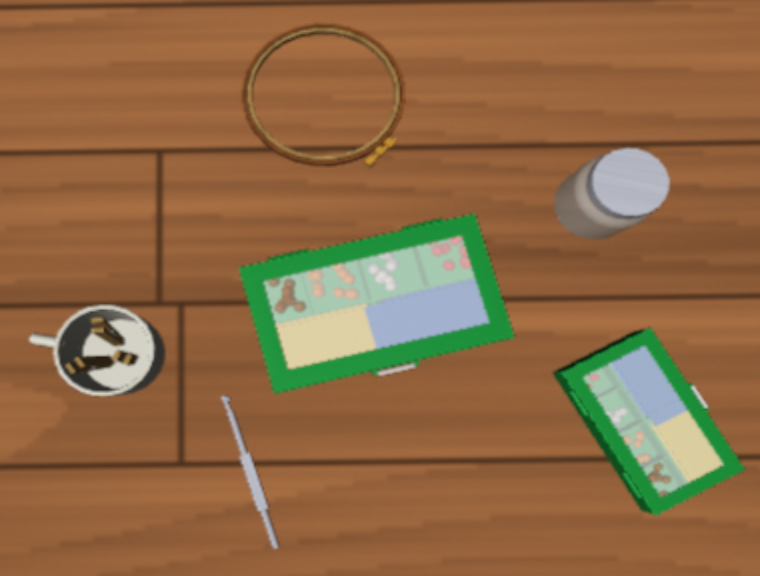

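View pics/s12.png

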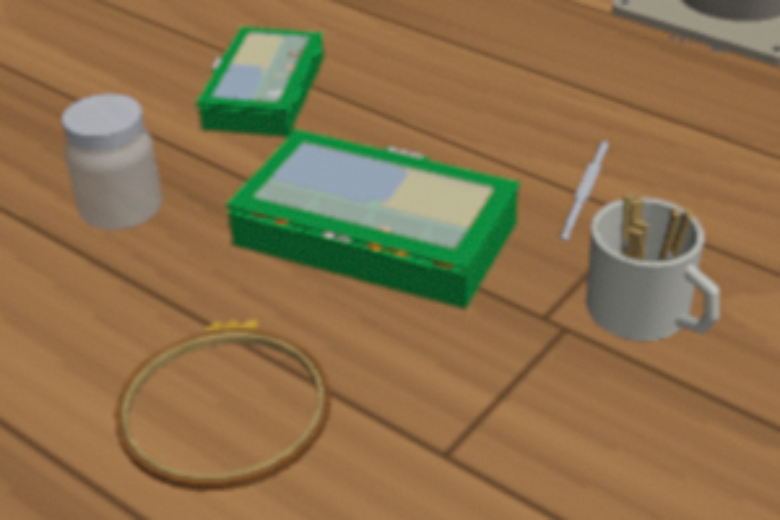

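```bash
python3 - <<'E'
from h import *
z=np.load("pics/t12.npz");p,d=z["p"],z["d"];C=imaging.get_calibration("top");W=cl(d,C)
print("cam",-C["R"].T@C["t"])
O=np.array([w2o(w) for w in W.reshape(-1,3)]).reshape(480,640,3)
ins=(abs(O[...,0])<50)&(abs(O[...,1])<95)
A=O[ins];k=np.linalg.lstsq(np.c_[A[:,:2],np.ones(len(A))],A[:,2],rcond=None)[0];print("lid plane",k, A[:,2].std())
hsv=cv2.cvtColor(p,cv2.COLOR_RGB2HSV)
m=(hsv[...,1]<60)&(hsv[...,2]>140)&(O[...,0]<-55)&(O[...,0]>-110)&(abs(O[...,1])<25)
print("white",m.sum(),O[m].min(0),O[m].max(0),np.percentile(O[m][:,0],[5,50,95]),np.argwhere(m).min(0),np.argwhere(m).max(0))
# pixel expected of catch features via pose
K,R,t=C["intrinsics"],C["R"],C["t"]
def pr(*o): X=R@o2w(*o)+t; X=K@X; return (X[:2]/X[2]).round(1)
for a in [0,.1,.2,.4]:
  print(a,"pivot",pr(-67,0,44),"tipfront",pr(-65.5-25*np.sin(a)-1.5,0,41-25*np.cos(a)), "lid edge",pr(-62,0,45))
# column profile through the catch along the organizer x
for y in (-8,0,8):
  l=[p[int(round(q[1])),int(round(q[0]))].tolist() for q in (pr(x,y,40) for x in range(-56,-90,-2))];print(y,l)
# rim rect of the box now
g=(hsv[...,0]>50)&(hsv[...,0]<80)&(hsv[...,1]>120)&(O[...,2]>38)&(O[...,2]<50)&(abs(O[...,0])<80)&(abs(O[...,1])<120)
r=cv2.minAreaRect(W[g][:,:2].astype(np.float32)*1000);print(r)
z0=np.load("pics/top0.npz")["p"].astype(int);df=np.abs(p.astype(int)-z0).sum(2)>60
for nm,b in dict(mug=(190,240,268,305),jar=(450,155,520,220),hoop=(298,88,388,172),hook=(288,295,322,388)).items(): print(nm,"changed px",df[b[1]:b[3],b[0]:b[2]].sum())
print(telemetry.observe()["time_s"])
E
```

```text
cam [0.48332867 0.01887851 0.81439307]
lid plane [-2.04620759e-04 -1.41226886e-03  4.45073168e+01] 1.345975504840476
white 51 [-6.66049545e+01 -1.72763873e+01  1.83061653e-04] [-61.96923361  15.81727809  45.73876905] [-66.39152439 -64.45362875 -62.41160741] [282 369] [288 386]
0 pivot [378.4 286.4] tipfront [376.4 286.8] lid edge [377.7 283.5]
0.1 pivot [378.4 286.4] tipfront [376.8 288.2] lid edge [377.7 283.5]
0.2 pivot [378.4 286.4] tipfront [377.2 289.6] lid edge [377.7 283.5]
0.4 pivot [378.4 286.4] tipfront [378.  292.3] lid edge [377.7 283.5]
-8 [[31, 146, 61], [32, 149, 62], [56, 137, 59], [111, 125, 94], [201, 194, 189], [167, 151, 142], [143, 93, 56], [144, 95, 57], [145, 95, 58], [146, 95, 57], [147, 95, 58], [148, 97, 59], [147, 97, 58], [148, 97, 58], [149, 97, 58], [150, 97, 59], [149, 98, 60]]
0 [[32, 148, 62], [33, 150, 63], [40, 135, 58], [156, 143, 134], [200, 193, 187], [168, 151, 140], [131, 85, 52], [145, 94, 57], [145, 93, 56], [147, 95, 58], [147, 96, 58], [148, 96, 59], [148, 96, 58], [149, 97, 59], [149, 96, 59], [149, 97, 59], [147, 96, 58]]
8 [[33, 147, 62], [32, 147, 62], [69, 101, 48], [153, 140, 131], [196, 188, 183], [175, 161, 152], [125, 82, 51], [147, 96, 57], [148, 96, 58], [147, 96, 58], [147, 95, 58], [148, 96, 58], [148, 97, 59], [148, 97, 59], [148, 96, 59], [147, 96, 58], [147, 96, 58]]
((568.2652587890625, -61.481231689453125), (129.86903381347656, 209.92935180664062), 13.573412895202637)
mug changed px 0
jar changed px 0
hoop changed px 172
hook changed px 10
18.3
```

Lid slope is ~0, box pose (568, −61.5 mm, 13.57°) is unchanged, and the catch front is at −66.6 mm, consistent with home. I'll take one closer look at the catch from the wrist camera.

```bash
python3 -m pendant '-1 0 -5 0 0; -1 1 -10 0 0; -1 3 -15 0 0; -1 4 -20 0 0; -1 4 -25 0 0';python3 -m pendant '-1 1 -3 0 0; -1 2 -6 0 0; -1 2 -8 0 0; -1 2 -8 0 0; -1 2 -8 0 0'; python3 - <<'E'
from h import *
p,d=imaging.camera("wrist");cv2.imwrite("pics/w13.png",p[:,:,::-1]);C=imaging.get_calibration("wrist");W=cl(d,C)
np.savez("pics/w13.npz",p=p,d=d,W=W)
for q in models.mark_of("wrist","catch_tip")[:2]:
    u,v=q["uv"];print(q["conf"],q["uv"],w2o(W[int(v),int(u)]).round(1))
K,R,t=C["intrinsics"],C["R"],C["t"]
def pr(*o): X=R@o2w(*o)+t; X=K@X; return (X[:2]/X[2]).round(1)
for a in [0,.1,.2,.4]: print(a,pr(-67-25*np.sin(a),0,41-25*np.cos(a)))
z0=np.load("pics/top0.npz")["p"].astype(int);z1=np.load("pics/t12.npz")["p"].astype(int);df=np.abs(z1-z0).sum(2)>60
for b in [(298,88,388,172),(288,295,322,388)]:
    a=np.argwhere(df[b[1]:b[3],b[0]:b[2]])+[b[1],b[0]];print(a.min(0),a.max(0))
delta(-138,75,115)
E
```

```text
time_s: 18.8
tcp_pos: [0.3974, 0.0535, 0.1517]
eef_rot: [-0.172, 1.575, 0.174]
wrist_force: [1.5, -0.1, 0.8]
gripper_width: 0.0003
time_s: 19.3
tcp_pos: [0.4145, -0.0249, 0.1315]
eef_rot: [-0.17, 1.574, 0.173]
wrist_force: [0.5, 0.6, -0.8]
gripper_width: 0.0005
0.78 [230.2, 330.4] [-64.5   2.3  19.3]
0 [227.8 325.3]
0.1 [227.6 322.5]
0.2 [227.3 320. ]
0.4 [226.4 315.3]
[164 350] [171 387]
[295 317] [298 321]
t 19.4 tcp org mm [-140.5   73.1  131.7] -> shift cm [1.66 0.19 0.26] turn -0.9 w 0.0006 F [0.48 0.46 0.25]
```

View pics/w13.png

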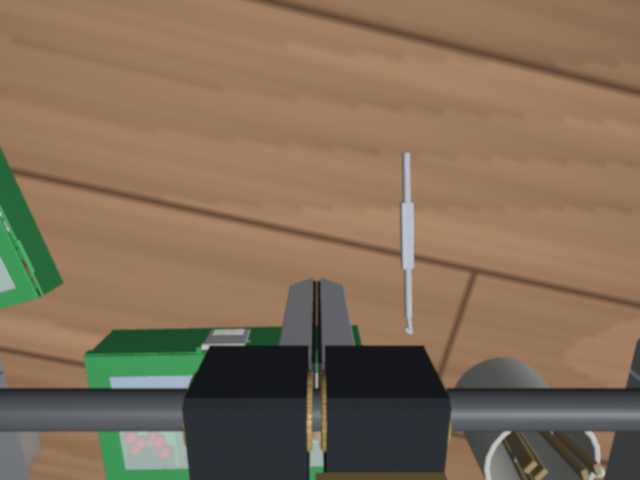

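The catch (205–248, 330–347) lies flush with the front wall, tip measured at x = −64.5 mm. The pixel changes near the hoop and hook are just the lid's old and new edges. I'll move clear and hand in.

```bash
python3 -m pendant '-1 -2 5 0 0; -1 -4 10 0 0; -1 -6 15 0 0; -1 -6 20 0 0; -1 -6 20 0 0'; python3 -c "
from h import *
print(telemetry.observe()['time_s'],order.sign_off())"
```

```text
time_s: 19.9
tcp_pos: [0.3698, 0.1783, 0.1936]
eef_rot: [-0.178, 1.57, 0.187]
wrist_force: [0.1, -0.4, -0.1]
gripper_width: 0.0005
the job is handed in; nothing more can be done
19.9 None
```

The green organizer is closed and handed in at 19.9 s. With shut fingers and in the order asked, I tapped the yellow cap down (about 5 N), then the blue (about 6 N). I then tipped the lid over from behind until it lay flat (about 9 N), and pushed the catch in to its stop.

**Last checks:**
- **Caps:** both showed flat before I closed the lid, with the blue lip over the yellow edge.
- **Lid:** its slope measured about 0, with the outer face near 44.5 mm (45 expected).
- **Catch:** it lies flush with the front wall, tip at x = −64.5 mm (−65.5 expected).
- **Organizer:** its pose is unchanged to within about 0.5 mm and 0.1°, although the push at the catch's stop read about 4.5 N for a moment, slightly above the 4 N at which it begins to slide.
- **Other things:** mug and jar showed no changed pixels in the top view. The few changes in the hoop and crochet hook crops lie where the lid's outline moved.

Some network reports disagreed: they often picked the small shut look-alike organizer or put the mug on the catch, so I went by the picture, depth and size instead.

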